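# Hang the boat lantern on its hook

### The arm

A 6-joint arm with a two-finger parallel gripper is mounted at the origin on the work surface. World frame = base frame: x ahead of the robot, y to its left, z up, the work surface at z = 0. Lengths are in m, angles in degrees, forces in N, time in s.
With the tool pointing down it reaches from about 0.325 to 0.9 m from the base axis. Payload 6.1 kg.
Tool frame: the origin (TCP) lies at the very end of the fingers, on their centre line; the grasp point (between the pads) lies 19 mm behind it; z points along the fingers, x is the direction in which the jaws open and shut, and the axes are right-handed (so a half turn about z gives the same grasp; the last joint's range is limited). The gripper opens to 87 mm and grips with 3 to 60 N. Pads are 19 mm wide; open, the fingers measure 117 mm over their backs; the gripper's body (75 mm by 190 mm) begins 51 mm behind the grasp point.
Start: joints at [-80.85, 12.628, 87.462, -0, 79.91, -7.225], TCP at [0.176, -0.6, 0.223] pointing down, gripper open.
Joint ranges: [-170.65, 170.65], [-52.31, 119.04], [5.05, 147.46], [-71.25, 251.25], [11.57, 151.72], [-153.62, 153.62]. Speed limits (degrees/s): [147.25, 147.25, 172.46, 180, 180, 180].

### API

Orientations are given as [roll, pitch, yaw] about the fixed x, y, z axes, in that order (R = Rz(yaw) Ry(pitch) Rx(roll)).
In Python, from plant import ctrl, get_obs, imaging, workorder, nets gives the robot as it stands. The module is installed in compiled form; this text tells all that it offers. Calls block until the motion is done:
- ctrl.move_ptp(position, orientation): joint-space move of the TCP to a pose.
- ctrl.line_to(position, attitude=None, rate=0.15): straight line of the TCP; attitude=None keeps the orientation; rate is the mean speed in m/s.
- ctrl.movej(angles): joint-space move.
- ctrl.set_gripper(opening, strength=None): opening from 0.0 (shut) to 1.0 (fully open); strength is the grip in N (None keeps the last); returns when the fingers have stopped.
- ctrl.sleep(seconds).
- ctrl.solve_ik(position, orientation): joint angles nearest the present ones, or None.
- get_obs(): the state.
- imaging.read_camera(name): name is "side" or "top" or "wrist"; returns (picture, depth): 384x512x3 uint8, red, green, blue; 384x512 float32, m along the optical axis (not along the pixel's ray), 0 where there is no reading.
- imaging.camera_model(name): a dict with "camera_matrix" (3x3 intrinsics, pixels), "k1" (the pictures are not rectified: a ray, as slopes to the right and down, at radius r is drawn at 1 + k1 r^2 times it, then the intrinsics apply), "camera_from_world" (4x4, takes a point from world to camera coordinates); the wrist camera has in their place "T_tool_cam" (4x4, takes a point from camera to tool coordinates, whose origin is the TCP and whose axes are the tool frame's). Camera axes: x right, y down, z forward; pixel columns grow to the right and rows downward; lengths in m; the calibration is good to about 2 mm. A picture is of the moment at which its call begins: read the wrist's pose just before it. camera_model takes no time and is no camera call.
A pose or a line that the arm cannot do raises ctrl.IKError and nothing moves.
- workorder.finish_job(): hands the job in, once; it reports no verdict.
Trained networks look in the newest picture that a camera, given by its name, has taken for a name from the list of things; names that differ only in an ending like _2 or _b are one class to them, and where a whole thing is asked for, a point or a joint stands for the part that bears it (a point fixed in the world has none). Each returns a list of dicts, best first, with "confidence" (0 to 1); they miss things now and then, are a little off and sometimes report something else, mostly with a low value. They report only what shows in the picture. A call takes as long as a camera call. They do not tell look-alikes from the thing itself.
- nets.outline_of(thing, camera): "mask" (384x512 bool, what is visible of it) and "point" ([column, row] in pixels, amid what is visible of it).
- nets.landmark_of(thing, camera): "point" ([column, row] in pixels: a listed point, or the origin of a listed thing).
The state is a dict: "time_s": time; "qpos": joint angles; "dq": joint speeds; "tau": joint torques, N m; "tool_pos": TCP position; "tool_rot": TCP orientation; "ft_force": force on the tool from outside, world axes, zero at the start; "ft_torque": the same for the moment, N m; "grip_width": opening from 0.0 (shut) to 1.0 (fully open).
Only numpy, scipy, OpenCV 4.12 (cv2) and the standard library are available. Lean on these libraries where they do the work, as an engineer would, in place of code of your own. Each camera call takes 0.05 s, during which the arm holds its last target. There are 200 camera calls.

### The job

Lift the lantern out of its stowage box by its chimney, stand it on the table mat and let go of it. Swing its bail fully upright while the lantern still stands flat on the mat, then lift it by the bail and hang it on the twin hook, the bar resting across both prongs and the lantern hanging free and still. Do not drop or tip over the lantern, and leave the other things on the table where they are.

Things in the scene. Friction and masses are not known exactly. Their poses are not given: they have to be found in the camera images.
- lantern_top (a point): Middle of the lantern's chimney, on its upright axis, 136 mm above its underside. The chimney is a plain upright cylinder 36 mm across and 42 mm tall (113 to 155 mm above the underside), the part to lift it by while the bail is down. z is up along the lantern, +x points to the side where the bail lies.
- lantern: The boat lantern, origin at the centre of its underside, axes as lantern_top. Round base 92 mm across and 30 mm high, clear globe 62 mm across, dark cap 76 mm across from 86 to 113 mm up, chimney above it. Mass 0.4 to 0.75 kg. It starts standing on the floor of the stowage box.
- bail_bar (a point): Middle of the bail's cross bar, on its axis. The bail is a U of 6 mm wire, 108 mm wide between its legs' centre lines; they pivot on two lugs at the lantern's sides, 100 mm above its underside; the bar is 95 mm from that pivot line. The bar's middle 40 mm carries a wooden roller 14 mm thick that spins freely, with bare wire either side. y runs along the bar, x from pivot line to bar.
- bail (a joint): Bail angle in rad: 0 lying flat and level (bar out to the lantern's +x side, 95 mm from its axis, 100 mm above its underside), pi/2 upright over the chimney (bar 195 mm above the underside), pi flat on the other side. Lightly stiff pivot, about 0.04 N m: the bail stays where it is left, and the lantern stands still while it is swung.
- stow: Fixed wooden open-topped stowage box, outside 170 (x) x 134 (y) x 104 mm high, walls and floor 6 mm, origin at the centre of its underside. The lantern stands in it, axis about 28 mm to the box's -x side, its bail lying to the +x side with the bar about level with the rim and a few mm from the wall: no finger fits outside it.
- mat: Fixed thin mustard-green table mat, 220 (x) x 180 (y) x 3 mm, origin at the centre of its underside, lying clear in the middle of the table.
- hook_seat (a point): Seat of the twin hook: midway between its two prongs, where the bar's axis lies once hung (7 mm above the centre line of the prongs' lowest part). Prongs: 8 mm steel rods along x, 68 mm apart between centres, open to the -x side; their turned-up tips, 30 mm from the seat, reach 21 mm above it. The bail goes over the tips from the -x side, one prong each side of the chimney, roller between.
- stand: Fixed hook stand, origin on the table below the hook seat, same axes. Wooden foot 130 mm wide, 14 mm high, from 30 mm before to 120 mm behind the seat; steel post 30 mm wide and 310 mm tall, centred 90 mm behind (+x) the seat. The prongs come out of a cross plate 80 mm wide on the post, 72 mm behind the seat.
- hook (a joint): Height setting of the twin hook on its post, in m: the seat is 232 mm above the table at 0 and higher by this value. It is clamped tight and does not move in use.
- mug: white mug, 76 mm across, 85 mm high, near the back of the table. A bystander: leave it alone.
- jar: lidded jar, 56 mm across, 90 mm high, near the back of the table. A bystander: leave it alone.
- screwdriver: 200 mm screwdriver lying on the right. A bystander: leave it alone.
- tape: black roll of tape lying flat, 90 mm across, 22 mm high. A bystander: leave it alone.
- torch: 140 mm hand torch, lying. A bystander: leave it alone.
Mind the look-alikes: they are no part of the job. Leave any blue or pink look-alike of the lantern alone.

How it is judged (in metres and radians):
On the way, in this order (a step that is already met when the one before it is completed fails the run):
1. the lantern stands upright on the mat, let go, its bail still down (x of lantern_top in the frame of mat between -0.1 and 0.1 m and y of lantern_top in the frame of mat between -0.085 and 0.085 m and height (world z) of lantern_top between 0.13 and 0.146 m and angle between lantern_top's own z axis and vertical below 0.12 rad and contact force between the fingers and lantern below 0.2 N and linear speed of lantern below 0.03 m/s and value of joint bail below 0.6 rad), for 0.2 s.
2. the bail is swung upright while the lantern stands on the mat (x of lantern_top in the frame of mat between -0.1 and 0.1 m and y of lantern_top in the frame of mat between -0.085 and 0.085 m and height (world z) of lantern_top between 0.13 and 0.146 m and angle between lantern_top's own z axis and vertical below 0.12 rad and value of joint bail between 1.2 and 1.95 rad), for 0.2 s.
At the end, for the whole second after the job is handed in: The bar lies across both prongs behind their tips: within 18 mm sideways of the seat, 25 mm before to 60 mm behind it, 8 mm below to 20 mm above it, 0.3 rad of square; the lantern hangs clear of the table, within 0.4 rad of upright and slower than 0.08 m/s (x of bail_bar in the frame of hook_seat between -0.025 and 0.06 m and y of bail_bar in the frame of hook_seat between -0.018 and 0.018 m and z of bail_bar in the frame of hook_seat between -0.008 and 0.02 m and angle between the y axis of bail_bar and the y axis of hook_seat, either way round below 0.3 rad and angle between lantern_top's own z axis and vertical below 0.4 rad and height (world z) of lantern_top above 0.16 m and linear speed of lantern below 0.08 m/s); the robot touches nothing.
It fails at once if the lantern is tipped over (more than 0.8 rad) (angle between lantern_top's own z axis and vertical above 0.8 rad).
It fails at once if the lantern is dropped (faster than 1.2 m/s) (linear speed of lantern above 1.2 m/s).
It fails at once if a bystander is moved by more than 30 mm (distance of any of mug, jar, screwdriver, tape, torch from where it was at the start of the episode above 0.03 m).
It also fails if it takes over 72 s, if anything falls off the work surface, if the arm or the gripper's body presses on something with over 40 N, if the wrist force passes 120 N, or if a joint passes its speed limit or range.

## Working session

There is one attempt and no reset: what is moved stays moved. The work goes in short steps, each a Python script; the robot and the scene stay as the last script left them, time stands still between calls to the robot, and variables do not carry over. Pictures are saved under pics/ and viewed, about 8 in all and at most 12, crops included, and the job is handed in when it is done.

```bash
mkdir -p pics
cat > h.py <<'E'
import numpy as np, cv2
from plant import ctrl, get_obs, imaging, workorder, nets
from scipy.spatial.transform import Rotation as R
def cam(name):
    m=imaging.camera_model(name); o=get_obs()
    if name=='wrist':
        T=np.eye(4); T[:3,:3]=R.from_euler('xyz',o['tool_rot'],degrees=True).as_matrix(); T[:3,3]=o['tool_pos']
        W=T@np.array(m['T_tool_cam'])
    else: W=np.linalg.inv(np.array(m['camera_from_world']))
    return np.array(m['camera_matrix']),m['k1'],W
def ray(c,uv):
    K,k1,W=c
    p=cv2.undistortPoints(np.array([[uv]],float),K,np.array([k1,0,0,0.]))[0,0]
    return W[:3,3],W[:3,:3]@np.array([p[0],p[1],1.])
def at_z(c,uv,z):
    o,d=ray(c,uv); return o+d*(z-o[2])/d[2]
def at_d(c,uv,dep):
    o,d=ray(c,uv); return o+d*dep
def cloud(c,dep,mask=None):
    K,k1,W=c
    v,u=np.nonzero((dep>0)&(mask if mask is not None else True))
    p=cv2.undistortPoints(np.stack([u,v],1).astype(float)[:,None],K,np.array([k1,0,0,0.]))[:,0]
    z=dep[v,u]; P=np.c_[p*z[:,None],z]
    return P@W[:3,:3].T+W[:3,3],np.c_[u,v]
def proj(c,P):
    K,k1,W=c; Wi=np.linalg.inv(W)
    r,_=cv2.Rodrigues(Wi[:3,:3]); return cv2.projectPoints(np.array(P,float).reshape(-1,1,3),r,Wi[:3,3],K,np.array([k1,0,0,0.]))[0][:,0]
def tri(c1,uv1,c2,uv2):
    o1,d1=ray(c1,uv1);o2,d2=ray(c2,uv2)
    s=np.linalg.lstsq(np.c_[d1,-d2],o2-o1,rcond=None)[0]
    a,b=o1+s[0]*d1,o2+s[1]*d2
    return (a+b)/2,np.linalg.norm(a-b)
def save(img,f): cv2.imwrite('pics/'+f,img[:,:,::-1])
E
python3 - <<'E'
from h import *
np.set_printoptions(precision=3,suppress=True)
ims=[]
for n in ['top','side']:
    c=cam(n);im,d=imaging.read_camera(n);np.savez(f'{n}.npz',im=im,d=d);save(im,n+'0.png')
    print(n,'campos',c[2][:3,3],'fwd',c[2][:3,2],c[0][0,0])
    for t in ['lantern_top','lantern','bail_bar','stow','mat','hook_seat','stand']:
        for r in nets.landmark_of(t,n)[:4]:
            p=np.array(r['point']);u=p.round().astype(int).clip(0,[511,383]);dd=d[u[1],u[0]]
            print(n,t,p,round(r['confidence'],2),at_d(c,p,dd))
    ims.append(im)
E
```

```text
top campos [ 0.394 -0.133  1.319] fwd [ 0.093 -0.012 -0.996] 370.4737357581427
top lantern_top [405.6 234.7] 0.71 [ 0.37  -0.638  0.151]
top lantern_top [304.4 168.7] 0.63 [ 0.583 -0.315  0.162]
top lantern_top [336.3 263.1] 0.56 [ 0.285 -0.41   0.156]
top lantern_top [115.1 189.7] 0.53 [0.536 0.335 0.02 ]
top lantern [388.3 233.3] 0.81 [ 0.375 -0.599  0.104]
top lantern [299.6 171.1] 0.59 [ 0.58  -0.304  0.133]
top lantern [327.  257.9] 0.57 [ 0.298 -0.39   0.117]
top bail_bar [302.8 138.9] 0.75 [ 0.688 -0.318  0.127]
top bail_bar [360.3 250.8] 0.67 [ 0.319 -0.503  0.106]
top bail_bar [422.7 246. ] 0.59 [ 0.326 -0.766 -0.001]
top stow [300.1 170.1] 0.62 [ 0.582 -0.305  0.136]
top mat [214.2 192.9] 0.62 [ 0.523 -0.016  0.005]
top hook_seat [ 88.3 180.3] 0.8 [ 0.573  0.443 -0.001]
top hook_seat [214.3 191.1] 0.69 [ 0.53  -0.016  0.003]
top stand [117.  190.5] 0.69 [0.534 0.333 0.006]
top stand [308.3 168.8] 0.2 [ 0.583 -0.328  0.16 ]
side campos [ 0.189 -0.93   1.168] fwd [ 0.247  0.581 -0.776] 407.58805437394363
side lantern_top [274.2 345. ] 0.91 [ 0.372 -0.645  0.155]
side lantern_top [297.7 220.5] 0.81 [ 0.589 -0.328  0.159]
side lantern_top [213.3 283.3] 0.67 [ 0.286 -0.428  0.154]
side lantern [290.9 240.9] 0.83 [ 0.564 -0.347  0.087]
side lantern [274.1 363. ] 0.71 [ 0.363 -0.672  0.098]
side lantern [216.1 301.4] 0.67 [ 0.282 -0.451  0.086]
side bail_bar [319.1 216.6] 0.66 [ 0.697 -0.288  0.072]
side bail_bar [231.  310.2] 0.64 [ 0.322 -0.456 -0.   ]
side stow [299.8 241.6] 0.87 [ 0.594 -0.351  0.071]
side stow [173.8 163.8] 0.3 [0.317 0.17  0.021]
side mat [238.8 189. ] 0.93 [ 0.51  -0.025  0.002]
side stand [215.6 125.8] 0.89 [0.537 0.323 0.016]
```

```bash
python3 -c "
import cv2,numpy as np
a=cv2.imread('pics/top0.png');b=cv2.imread('pics/side0.png')
cv2.imwrite('pics/both0.png',cv2.resize(np.vstack([a,b]),(400,600)))"
```

```text
(no output)
```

View pics/top0.png

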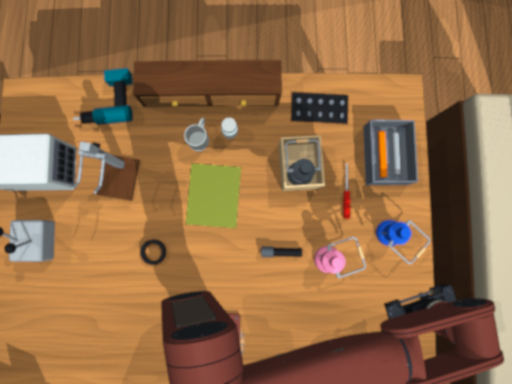

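View pics/side0.png

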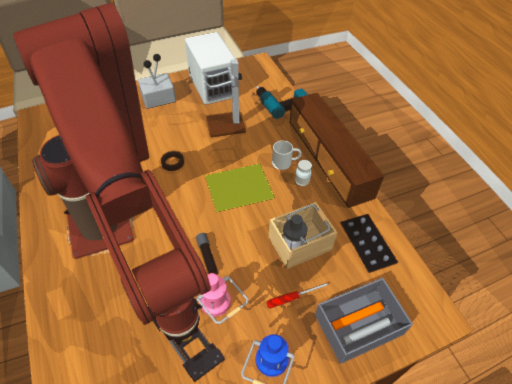

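The dark lantern in the wooden box at (302,172) is the target. The look-alikes are pink at (330,260) and blue at (395,232). The mat is at (214,195) and the hook stand at (110,170). Next is a close crop of the box and the stand, plus their point clouds.

Run:
```python
from h import *
np.set_printoptions(precision=3,suppress=True)
T=np.load('top.npz');S=np.load('side.npz')
cr=lambda im,x,y,w:cv2.resize(im[y:y+w,x:x+w],(400,300) if 0 else (300,300),interpolation=cv2.INTER_CUBIC)
a=np.vstack([np.hstack([cr(T['im'],65,125,90),cr(T['im'],265,125,70)]),np.hstack([cr(S['im'],180,50,100),cr(S['im'],255,190,90)])])
save(a,'crop1.png')
ct,cs=cam('top'),cam('side')
for n,c,D in(('top',ct,T),('side',cs,S)):
    P,uv=cloud(c,D['d'])
    def rep(lbl,m):
        Q=P[m]
        if len(Q)<5: print(n,lbl,len(Q));return
        (cx,cy),(w,h),an=cv2.minAreaRect(Q[:,:2].astype(np.float32))
        print(n,lbl,len(Q),'c',round(cx,3),round(cy,3),'wh',round(w,3),round(h,3),'ang',round(an,1),'zmax',Q[:,2].max().round(3),'mean',Q.mean(0))
    reg=(abs(P[:,0]-.55)<.17)&(abs(P[:,1]-.32)<.14)
    rep('foot',reg&(P[:,2]>.008)&(P[:,2]<.024))
    for lo,hi in((.1,.2),(.2,.3),(.22,.26),(.26,.285),(.285,.295),(.295,.33)): rep(f'stand{lo}',reg&(P[:,2]>lo)&(P[:,2]<hi))
    box=(abs(P[:,0]-.6)<.14)&(abs(P[:,1]+.31)<.11)
    rep('rim',box&(P[:,2]>.098)&(P[:,2]<.112));rep('chim',box&(P[:,2]>.15)&(P[:,2]<.175))
    hsv=cv2.cvtColor(D['im'],cv2.COLOR_RGB2HSV)[uv[:,1],uv[:,0]]
    mm=(hsv[:,0]>28)&(hsv[:,0]<50)&(hsv[:,1]>150)&(abs(P[:,2])<.02)
    rep('mat',mm)
    for nm,(x,y) in dict().items():pass
```

```text
top foot 1239 c 0.544 0.325 wh 0.322 0.27 ang 0.2 zmax 0.024 mean [0.575 0.322 0.013]
top stand0.1 81 c 0.621 0.317 wh 0.021 0.035 ang 35.6 zmax 0.198 mean [0.625 0.312 0.141]
top stand0.2 477 c 0.579 0.331 wh 0.079 0.148 ang 79.2 zmax 0.3 mean [0.593 0.323 0.249]
top stand0.22 384 c 0.579 0.331 wh 0.079 0.148 ang 79.2 zmax 0.26 mean [0.587 0.326 0.244]
top stand0.26 51 c 0.573 0.33 wh 0.07 0.131 ang 79.8 zmax 0.283 mean [0.614 0.316 0.27 ]
top stand0.285 17 c 0.62 0.317 wh 0.015 0.034 ang 33.6 zmax 0.295 mean [0.623 0.312 0.289]
top stand0.295 109 c 0.627 0.324 wh 0.031 0.024 ang 78.8 zmax 0.314 mean [0.626 0.321 0.307]
top rim 481 c 0.619 -0.319 wh 0.171 0.136 ang 3.0 zmax 0.112 mean [ 0.612 -0.319  0.105]
top chim 99 c 0.589 -0.321 wh 0.032 0.033 ang 88.0 zmax 0.166 mean [ 0.588 -0.32   0.16 ]
top mat 1835 c 0.517 -0.009 wh 0.173 0.21 ang 84.5 zmax 0.011 mean [0.523 0.004 0.003]
side foot 688 c 0.538 0.292 wh 0.285 0.222 ang 15.1 zmax 0.023 mean [0.573 0.323 0.015]
side stand0.1 141 c 0.625 0.32 wh 0.038 0.025 ang 80.0 zmax 0.199 mean [0.622 0.311 0.153]
side stand0.2 337 c 0.579 0.328 wh 0.087 0.146 ang 79.3 zmax 0.299 mean [0.597 0.32  0.25 ]
side stand0.22 242 c 0.579 0.328 wh 0.087 0.146 ang 79.2 zmax 0.26 mean [0.588 0.322 0.243]
side stand0.26 52 c 0.582 0.35 wh 0.064 0.135 ang 48.4 zmax 0.285 mean [0.616 0.316 0.27 ]
side stand0.285 20 c 0.618 0.321 wh 0.017 0.038 ang 26.3 zmax 0.294 mean [0.622 0.315 0.29 ]
side stand0.295 49 c 0.626 0.324 wh 0.035 0.025 ang 86.1 zmax 0.312 mean [0.624 0.319 0.306]
side rim 525 c 0.617 -0.319 wh 0.174 0.139 ang 2.8 zmax 0.112 mean [ 0.602 -0.331  0.105]
side chim 110 c 0.587 -0.324 wh 0.034 0.034 ang 65.5 zmax 0.166 mean [ 0.586 -0.324  0.16 ]
side mat 2115 c 0.515 -0.013 wh 0.185 0.216 ang 85.4 zmax 0.011 mean [ 0.513 -0.016  0.003]
```

View pics/crop1.png

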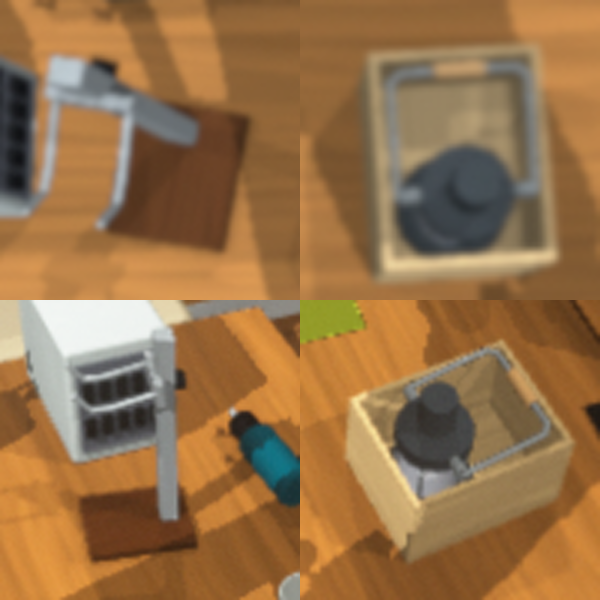

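```bash
cat >> h.py <<'E'
LT=40.
def tilt_rot(psi,t=LT,flip=1):
    p,t=np.radians(psi),np.radians(t)
    ex=np.array([np.cos(p),np.sin(p),0]);ey=np.array([-np.sin(p),np.cos(p),0])
    z=-np.sin(t)*ex-np.cos(t)*np.array([0,0,1]);y=flip*ey;x=np.cross(y,z)
    return R.from_matrix(np.c_[x,y,z]).as_euler('xyz',degrees=True),z
def down(yaw): return [180,0,yaw]
E
python3 - <<'E'
from h import *
np.set_printoptions(precision=3,suppress=True)
T=np.load('top.npz');S=np.load('side.npz')
ya=np.radians(-10.8);ux=np.array([np.cos(ya),np.sin(ya)]);uy=np.array([-ux[1],ux[0]])
seat=np.array([.6255,.321])-.09*ux;print('seat',seat)
for n,D in(('top',T),('side',S)):
    P,uv=cloud(cam(n),D['d']);q=P[:,:2]-seat;X,Y=q@ux,q@uy
    for sgn in(1,-1):
        m=(P[:,2]>.2)&(P[:,2]<.3)&(abs(Y-sgn*.034)<.012)
        for lo in(-.045,-.035,-.025,-.015,-.005,.01,.03,.05):
            k=m&(X>lo)&(X<lo+.01+.01*(lo>0))
            if k.sum()>2: print(n,sgn,lo,k.sum(),'z med',np.median(P[k,2]).round(3),'Ymed',np.median(Y[k]).round(3))
    k=(X>-.2)&(X<.1)&(Y>.05)&(Y<.25)&(P[:,2]>.05); print('oven Ymin',np.percentile(Y[k],[1,5,50]),'zmax',P[k,2].max(), 'X',np.percentile(X[k],[2,98]))
# IK checks
for yaw in(3,93,-87,183):
    for z in(.30,.125): 
        print('chim',yaw,ctrl.solve_ik([.588,-.322,z],down(yaw)))
for psi in(169,200,150,-90,90):
  for t in (30,40):
    for fl in(1,-1):
        o,z=tilt_rot(psi,t,fl);p=np.radians(psi);C=np.array([.54,-.012,.103])
        b0=C+.095*np.array([np.cos(p),np.sin(p),0]);b1=C+[0,0,.095]
        r=[ctrl.solve_ik(b+.019*z,o) for b in(b0,b1,b1+[0,0,.15])]
        print('bail',psi,t,fl,*[None if a is None else np.array(a).round(0) for a in r])
        if psi==169:
            o,z=tilt_rot(169.2,t,fl);s=np.r_[seat,.24]
            for dx,dz in((0,0),(-.08,.06)):
                a=ctrl.solve_ik(s+np.r_[dx*ux,dz]+.019*z,o);print('   hook',t,fl,None if a is None else np.array(a).round(0))
for yl in(166-180,):pass
for dy in np.arange(-180,180,30):
    a=ctrl.solve_ik([.54,-.012,.2],down(dy));print('mat down',dy,None if a is None else np.array(a).round(0))
E
```

```text
seat [0.537 0.338]
top 1 -0.035 8 z med 0.257 Ymed 0.033
top 1 -0.025 11 z med 0.25 Ymed 0.031
top 1 -0.015 10 z med 0.236 Ymed 0.032
top 1 -0.005 9 z med 0.232 Ymed 0.033
top 1 0.01 22 z med 0.235 Ymed 0.034
top 1 0.03 20 z med 0.239 Ymed 0.035
top 1 0.05 21 z med 0.244 Ymed 0.035
top -1 -0.035 5 z med 0.257 Ymed -0.035
top -1 -0.025 11 z med 0.25 Ymed -0.035
top -1 -0.015 11 z med 0.239 Ymed -0.035
top -1 -0.005 10 z med 0.235 Ymed -0.034
top -1 0.01 19 z med 0.236 Ymed -0.035
top -1 0.03 22 z med 0.239 Ymed -0.034
top -1 0.05 20 z med 0.243 Ymed -0.034
oven Ymin [0.142 0.148 0.184] zmax 0.20798885680326928 X [-0.193  0.096]
side 1 -0.035 6 z med 0.255 Ymed 0.034
side 1 -0.025 5 z med 0.246 Ymed 0.033
side 1 -0.015 7 z med 0.238 Ymed 0.033
side 1 -0.005 6 z med 0.236 Ymed 0.033
side 1 0.01 10 z med 0.235 Ymed 0.031
side 1 0.03 12 z med 0.241 Ymed 0.033
side 1 0.05 12 z med 0.246 Ymed 0.032
side -1 -0.035 5 z med 0.256 Ymed -0.034
side -1 -0.025 7 z med 0.247 Ymed -0.037
side -1 -0.015 7 z med 0.238 Ymed -0.039
side -1 -0.005 5 z med 0.235 Ymed -0.04
side -1 0.01 13 z med 0.235 Ymed
[... 2911 characters left out ...]
 21.  25.  97. -38.  78. 126.] [ 12.  12. 101. -40.  79. 114.] [ 12.   5.  93. -39.  92. 104.]
bail 90 40 -1 [ 21.  25.  97. -38.  78. -54.] [ 12.  12. 101. -40.  79. -66.] [ 12.   5.  93. -39.  92. -76.]
mat down -180 None
mat down -150 [-10.   2. 102.   0.  76. 140.]
mat down -120 [-10.   2. 102.   0.  76. 110.]
mat down -90 [-10.   2. 102.  -0.  76.  80.]
mat down -60 [-10.   2. 102.  -0.  76.  50.]
mat down -30 [-10.   2. 102.  -0.  76.  20.]
mat down 0 [-10.   2. 102.  -0.  76. -10.]
mat down 30 [-10.   2. 102.  -0.  76. -40.]
mat down 60 [-10.   2. 102.  -0.  76. -70.]
mat down 90 [ -10.    2.  102.    0.   76. -100.]
mat down 120 [ -10.    2.  102.    0.   76. -130.]
mat down 150 None
```

Everything is reachable. I'll put the lantern on the mat with the bail toward +y. First the robot goes above the chimney for a wrist look.

Run:
```python
from h import *
np.set_printoptions(precision=3,suppress=True)
ctrl.set_gripper(1.0,25)
ctrl.line_to([.176,-.6,.36]) if 0 else None
q=get_obs();ctrl.move_ptp([.40,-.5,.36],down(-87))
ctrl.move_ptp([.588,-.322,.33],down(-87)); ctrl.sleep(.3)
c=cam('wrist');im,d=imaging.read_camera('wrist');save(im,'w1.png')
P,uv=cloud(c,d)
for lbl,lo,hi in(('chim',.154,.172),('rim',.099,.110)):
    m=(abs(P[:,0]-.61)<.13)&(abs(P[:,1]+.32)<.1)&(P[:,2]>lo)&(P[:,2]<hi)
    if m.sum()>5: print(lbl,m.sum(),cv2.minAreaRect(P[m,:2].astype(np.float32)),P[m].mean(0))
for t in('lantern_top','bail_bar'):
    for r in nets.landmark_of(t,'wrist')[:2]: print(t,r['point'],r['confidence'],at_z(c,r['point'],.142 if t=='lantern_top' else .106))
print(get_obs()['tool_pos'],get_obs()['time_s'],get_obs()['ft_force'])
```

```text
chim 690 ((0.5913558602333069, -0.3200099766254425), (0.03455948457121849, 0.03469373285770416), 1.6423611640930176) [ 0.591 -0.32   0.16 ]
rim 2406 ((0.6197834014892578, -0.3176547884941101), (0.16935119032859802, 0.13448722660541534), 2.9016060829162598) [ 0.625 -0.318  0.104]
bail_bar [254.4, 98.6] 0.89 [ 0.686 -0.317  0.106]
[ 0.588 -0.322  0.33 ] 3.5667 [ 0.367  0.304 -0.342]
```

View pics/w1.png

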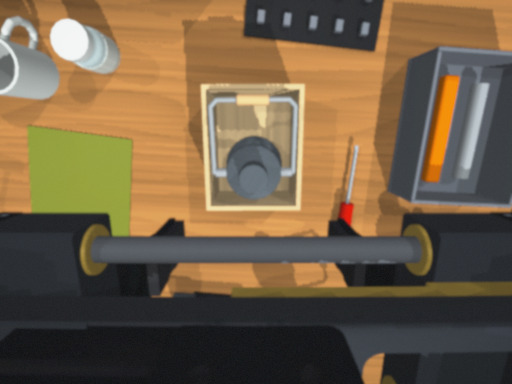

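The wrist view shows the dark lantern in the box at (253,168), with the bail bar at (254,99). The chimney axis is at (0.591,-0.320). Next I grasp it, lift it and place it on the mat.

Run:
```python
from h import *
np.set_printoptions(precision=3,suppress=True)
g=-87.5
ctrl.line_to([.591,-.320,.20],down(g),.15); ctrl.line_to([.591,-.320,.127],rate=.06)
ctrl.set_gripper(0.0,25); o=get_obs(); print('grip',o['grip_width']*87,o['ft_force'],o['time_s'])
f0=np.array(o['ft_force'])
ctrl.line_to([.591,-.320,.147],rate=.04); ctrl.sleep(.2); print('lifted',get_obs()['grip_width']*87,np.array(get_obs()['ft_force'])-f0)
ctrl.line_to([.591,-.320,.29],rate=.12)
ctrl.line_to([.518,-.012,.29],down(0),.13)
ctrl.sleep(.2);o=get_obs();print(o['grip_width']*87,o['ft_force'],o['time_s'],o['tool_pos'])
ctrl.line_to([.518,-.012,.135],rate=.1)
f1=get_obs()['ft_force'][2];z=.135
while z>.118:
    z-=.001;ctrl.line_to([.518,-.012,z],rate=.02);f=get_obs()['ft_force'][2]
    if f-f1>2.5: break
print('touch',z,f,f1)
ctrl.set_gripper(1.0);ctrl.sleep(.3);o=get_obs();print(o['time_s'],o['ft_force'])
ctrl.line_to([.518,-.012,.25],rate=.15)
ctrl.sleep(.3)
c=cam('wrist');im,d=imaging.read_camera('wrist');save(im,'w2.png')
P,uv=cloud(c,d);m=(abs(P[:,0]-.518)<.06)&(abs(P[:,1]+.012)<.06)&(P[:,2]>.147)&(P[:,2]<.168)
if m.sum()>5:print('chim',m.sum(),cv2.minAreaRect(P[m,:2].astype(np.float32)),P[m].mean(0))
for t in('lantern_top','bail_bar'):
    for r in nets.landmark_of(t,'wrist')[:2]: print(t,r['point'],r['confidence'],at_z(c,r['point'],.139 if t=='lantern_top' else .103))
```

```text
grip 35.379679017081905 [-0.556  0.529  0.414] 6.85
lifted 35.142373684592876 [ 0.237  0.147 -7.81 ]
35.21620955036097 [ 0.391 -0.321 -6.807] 11.825 [ 0.518 -0.012  0.29 ]
touch 0.123 3.2640478379882967 -6.097013430490971
17.9083 [0.967 0.143 0.505]
chim 1150 ((0.5176094770431519, -0.013536669313907623), (0.03512401133775711, 0.034536488354206085), 89.1906967163086) [ 0.518 -0.013  0.157]
lantern_top [256.8, 196.5] 0.85 [ 0.519 -0.016  0.139]
bail_bar [255.2, 98.0] 0.93 [0.517 0.08  0.103]
```

Step 1 is done. The chimney reads (0.518,-0.013) with its top at 0.157 m, and the bar is at (0.517,0.08), so the lantern stands upright with its bail down. Next I grip the roller with a tilted tool and swing the bail.

Run:
```python
from h import *
np.set_printoptions(precision=3,suppress=True)
C=np.array([.5177,-.0133,.103]);o,z=tilt_rot(90,35,-1)
b=lambda th:C+.095*np.array([0,np.cos(th),np.sin(th)])
b0=b(0)
ctrl.line_to(b0-.10*z+[0,.0,.06],o,.12)
ctrl.set_gripper(.5,25)
ctrl.line_to(b0-.06*z,rate=.12);ctrl.line_to(b0+.017*z,rate=.06)
f0=np.array(get_obs()['ft_force']);print('pre',f0,get_obs()['time_s'])
ctrl.set_gripper(0,25);s=get_obs();print('grip mm',s['grip_width']*87,np.array(s['ft_force'])-f0)
for th in np.radians(np.linspace(0,90,13))[1:]:
    ctrl.line_to(b(th)+.017*z,rate=.07)
    s=get_obs();print(round(np.degrees(th)),np.array(s['ft_force'])-f0,round(s['grip_width']*87,1))
ctrl.sleep(.3);print(get_obs()['time_s'],get_obs()['qpos'])
c=cam('side');im,d=imaging.read_camera('side');save(cv2.resize(im[130:270,150:337],(748,560),interpolation=2),'s2.png')
```

```text
pre [-0.332 -0.15   0.061] 24.5333
grip mm 12.709541398586953 [-0.217 -0.789 -0.039]
7 [1.102 0.962 0.041] 13.2
15 [ 0.496  3.015 -0.956] 13.2
22 [-0.131  3.434  0.941] 13.1
30 [0.559 2.636 1.721] 13.5
38 [0.035 3.024 1.585] 13.2
45 [-0.281  3.131  2.016] 13.4
53 [0.501 2.802 3.496] 13.5
60 [1.234 2.859 4.604] 13.0
68 [0.865 1.846 4.44 ] 13.3
75 [2.098 0.937 4.769] 13.6
82 [2.44  1.123 4.816] 13.1
90 [ 1.857 -0.366  4.833] 13.2
29.3667 [ 10.283   7.36  104.732 -35.318  77.682 -68.903]
```

View pics/s2.png

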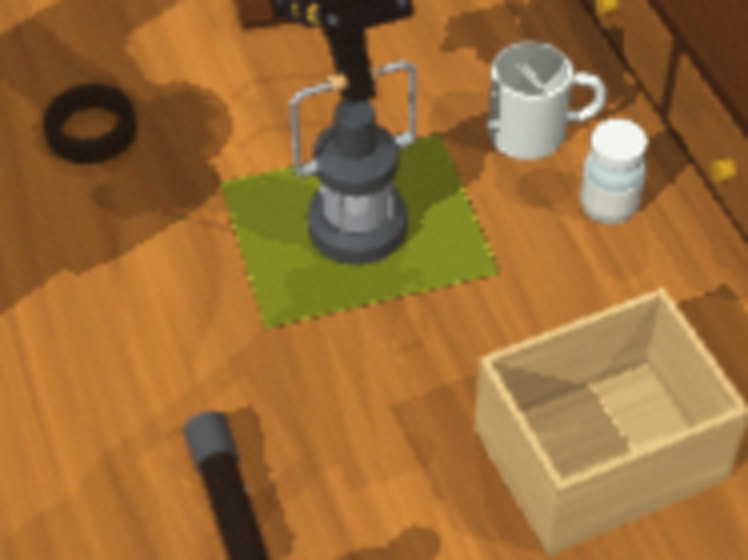

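The crop shows the bail upright over the chimney (bar about (350,80)) and the lantern flat on the mat. Next I lift it and carry it to a point in front of the hook.

Run:
```python
from h import *
np.set_printoptions(precision=3,suppress=True)
ya=np.radians(-10.8);ux=np.r_[np.cos(ya),np.sin(ya),0];seat=np.array([.537,.338,.238])
p=np.array(get_obs()['tool_pos']);f0=np.array(get_obs()['ft_force'])
ctrl.line_to(p+[0,0,.03],rate=.05);ctrl.sleep(.3);s=get_obs();print('lift',np.array(s['ft_force']),s['grip_width']*87)
ctrl.line_to(p+[0,0,.13],rate=.1)
o,z=tilt_rot(169.2,35,-1)
b=seat-.10*ux;b[2]=.32
ctrl.line_to(b+.017*z,o,.09);ctrl.sleep(.8)
s=get_obs();print(s['time_s'],s['tool_pos'],s['qpos'],s['grip_width']*87,s['ft_force'])
bar=s['tool_pos']-.017*z
ims=[]
for n in('top','side'):
    c=cam(n);im,d=imaging.read_camera(n);P,uv=cloud(c,d)
    for r in nets.landmark_of('bail_bar',n)[:2]: print(n,r['point'],r['confidence'],at_z(c,r['point'],bar[2]),'cmd',bar,proj(c,bar))
    u=proj(c,(bar+seat)/2)[0].astype(int);x0,y0=max(u[0]-50,0),max(u[1]-50,0)
    ims.append(cv2.resize(im[y0:y0+100,x0:x0+100],(400,400),interpolation=2));print(x0,y0)
im,d=imaging.read_camera('wrist');
save(np.hstack(ims),'s3.png');save(im,'w3.png')
```

```text
lift [-0.093  0.128 -6.975] 13.143748877809841
36.8333 [0.448 0.355 0.306] [  47.234  -10.34   108.46   -32.357   65.395 -112.528] 12.86945195339662 [ 0.358  0.035 -6.911]
top [360.0, 249.5] 0.66 [ 0.336 -0.437  0.32 ] cmd [0.439 0.357 0.32 ] [[ 68.018 213.418]]
top [420.5, 250.6] 0.5 [ 0.33  -0.605  0.32 ] cmd [0.439 0.357 0.32 ] [[ 68.018 213.418]]
28 146
side [234.5, 313.7] 0.48 [ 0.29  -0.596  0.32 ] cmd [0.439 0.357 0.32 ] [[182.317  64.12 ]]
side [181.5, 68.5] 0.41 [0.429 0.331 0.32 ] cmd [0.439 0.357 0.32 ] [[182.317  64.12 ]]
146 22
```

View pics/s3.png

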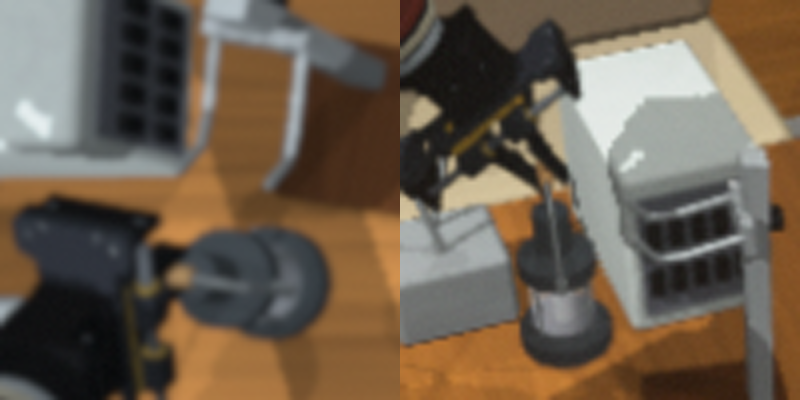

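View pics/w3.png

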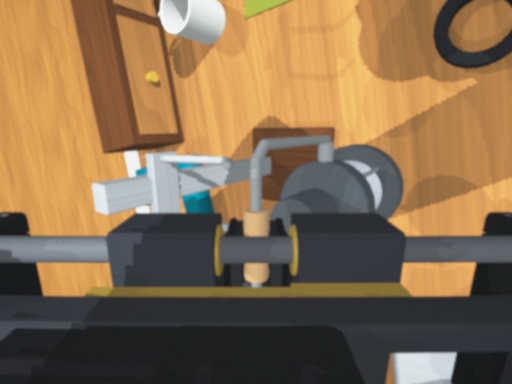

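The lantern hangs square to the prongs. The wrist view shows the roller centred between the pads at about (256,248). Next I move in over the tips, lower it and release.

Run:
```python
from h import *
np.set_printoptions(precision=3,suppress=True)
ya=np.radians(-10.8);ux=np.r_[np.cos(ya),np.sin(ya),0];seat=np.array([.537,.338,.238])
o,z=tilt_rot(169.2,35,-1)
go=lambda dx,zb,r:ctrl.line_to(np.r_[(seat+dx*ux)[:2],zb]+.017*z,rate=r)
go(-.10,.29,.1);go(.002,.29,.06);ctrl.sleep(.6)
f1=np.array(get_obs()['ft_force']);print('over',f1)
go(.002,.25,.05);zb=.25;print(get_obs()['ft_force'])
while zb>.23:
    zb-=.001;go(.002,zb,.02);f=np.array(get_obs()['ft_force'])
    if f[2]>-1: break
print('seated',zb,f,get_obs()['time_s'])
if f[2]>-2.5:
    ctrl.set_gripper(.3);ctrl.sleep(.2);s=get_obs();print('released',s['ft_force'],s['grip_width'])
ims=[]
for n in('top','side'):
    c=cam(n);im,d=imaging.read_camera(n)
    u=proj(c,seat)[0].astype(int);x0,y0=max(u[0]-45,0),max(u[1]-50,0)
    ims.append(cv2.resize(im[y0:y0+90,x0:x0+90],(400,400),interpolation=2))
save(np.hstack(ims),'s4.png')
```

```text
over [-0.169  0.508 -5.589]
[-0.056 -0.338 -5.54 ]
seated 0.237 [-4.395 -2.668  2.804] 44.1833
released [-0.018 -0.493  0.052] 0.2954141177044954
```

View pics/s4.png

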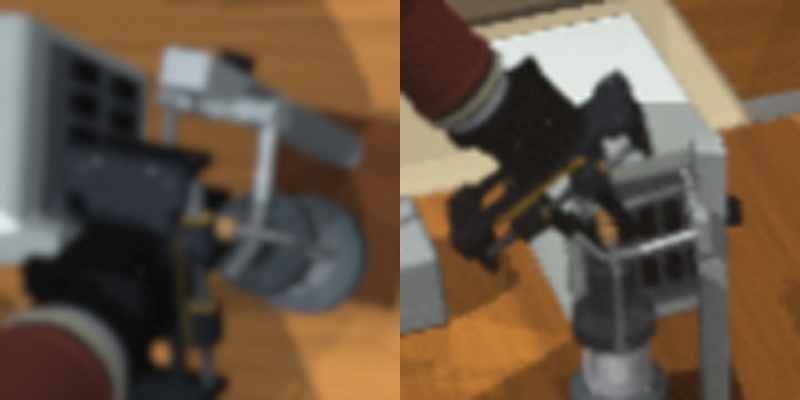

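The bar rests behind the prong tips at z≈0.237, about the measured seat height, and the fingers carry no load. Next I back off along the tool axis and check.

Run:
```python
from h import *
np.set_printoptions(precision=3,suppress=True)
o,z=tilt_rot(169.2,35,-1);p=np.array(get_obs()['tool_pos']);seat=np.array([.537,.338,.238])
ctrl.line_to(p-.05*z,rate=.06);print(get_obs()['ft_force'])
ctrl.line_to(p-.15*z,rate=.15);ctrl.sleep(2)
ya=np.radians(-10.8);ux=np.r_[np.cos(ya),np.sin(ya)];uy=np.r_[-ux[1],ux[0]]
ims=[]
for n in('top','side'):
    c=cam(n);im,d=imaging.read_camera(n)
    for r in nets.landmark_of('bail_bar',n)[:3]:
        q=at_z(c,r['point'],.238)[:2]-seat[:2]
        if np.linalg.norm(q)<.1: print(n,'bar in seat frame',q@ux,q@uy,r['confidence'])
    P,uv=cloud(c,d);q=P[:,:2]-seat[:2];m=(np.linalg.norm(q,axis=1)<.05)&(P[:,2]>.185)&(P[:,2]<.205)&(abs(q@uy)<.024)
    if m.sum()>5:print(n,'chimney top',m.sum(),(q[m]@ux).mean(),(q[m]@uy).mean(),P[m,2].mean())
    u=proj(c,seat)[0].astype(int);x0,y0=max(u[0]-45,0),max(u[1]-40,0)
    ims.append(cv2.resize(im[y0:y0+90,x0:x0+90],(400,400),interpolation=2))
save(np.hstack(ims),'s5.png');print(get_obs()['time_s'],get_obs()['ft_force'])
```

```text
[-0.905 -0.029 -0.073]
top bar in seat frame 0.01396170309654188 0.01023971221680265 0.45
top chimney top 55 -0.00026219992365952936 -0.00250974423927353 0.19700970674357066
side bar in seat frame -0.01132377666102716 -0.009248062416638708 0.56
side chimney top 41 -0.00277394112342775 -0.009888484407874633 0.19448518199409395
49.0583 [-0.368 -0.574  0.233]
```

View pics/s5.png

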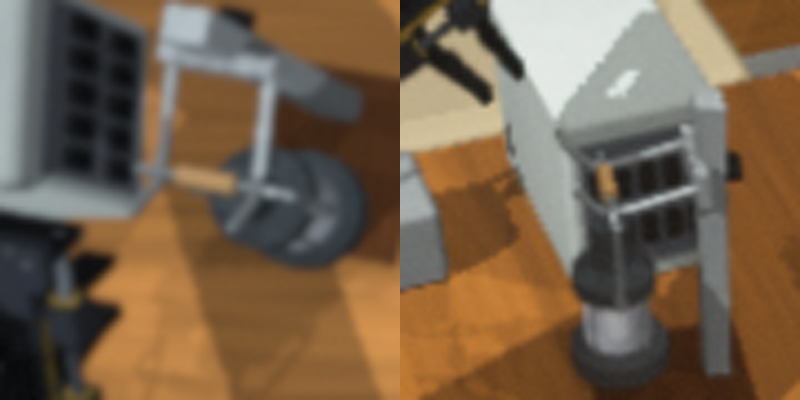

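The bar lies across both prongs with the roller between them (about (205,180) in the left crop). The lantern hangs upright and the gripper is clear, so I'm handing the job in.

```bash
python3 -c "
from h import *
workorder.finish_job();print(get_obs()['time_s'])"
```

```text
the job is handed in; nothing more can be done
the job is handed in; nothing more can be done
```

The lantern is hanging on the twin hook and the job is handed in; the last clock reading, just before hand-in, was 49 s of the 72 s allowed. No verdict was reported.

I lifted the dark lantern out of its box by the chimney and stood it on the mat with its bail toward +y, then let go. I then gripped the roller with a tilted tool, swung the bail upright and carried the lantern by it. I lowered the bar behind the prong tips until its weight came off the gripper, released, and backed off.

**Last checks:**
- **Seating:** the bar touched down at z = 0.237 m, against a measured seat height of 0.238 m. The final pictures show it across both prongs with the roller between them.
- **Hanging:** the chimney top was at about 0.196 m, within about 3 mm of the seat front to back. The lantern looked upright. I judged stillness from a single picture per camera after a 2 s wait, not from a speed measurement.
- **Contact:** the wrist force was near zero, and the gripper was clear of the lantern.
- **Bystanders:** I took no separate measurement of them; the arm kept well away from all five.

**Disagreement:** the networks' bar positions differed between the two cameras, at (+14, +10) mm from the top and (-11, -9) mm from the side, both with low confidence. Chimney sideways offset also differed: -2.5 mm from the top and -10 mm from the side. All of these are inside the allowed limits. I relied on the touchdown height and the pictures.

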